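Lock a radio battery pack into the battery analyser

ROBOT

A 6-joint arm with a two-finger parallel gripper is mounted at the origin on a cart in front of the work surface, level with it; the furniture and walls round the work are solid. World frame = base frame: x ahead of the robot, y to its left, z up, the work surface at z = 0. Lengths are in m, angles in degrees, forces in N, time in s.
With the tool pointing down it reaches from about 0.25 to 0.725 m from the base axis. Payload 9.7 kg.
Tool frame: the origin (TCP) lies midway between the tips of the shut fingers; the grasp point (between the pads) lies r.grasp_offset behind it (r.grasp_offset is the distance from the TCP to the grasp point, in m); z points along the fingers, y is the line along which they close (so a half turn about z gives the same grasp; the last joint's range is limited). The gripper opens to 85 mm and grips with 20 to 120 N. Pads are 22 mm wide; open, the fingers measure 114 mm over their backs; the gripper's body (76 mm by 85 mm) begins 54 mm behind the grasp point. The pads swing forward as they close: fully open they stand 13 mm farther back than shut.
Start: joints at [0, 4.979, 10.078, 95.1, 0, 90], TCP at [0.55, -0, 0.231] pointing down, gripper open.
Joint ranges: [-179.16, 179.16], [-48.56, 103.87], [-65.8, 70.77], [-126.05, 130.52], [-82.76, 87.17], [-180, 180]. Speed limits (degrees/s): [127.2, 127.2, 147.25, 180, 180, 180].

INTERFACE

Orientations are given as [roll, pitch, yaw] about the fixed x, y, z axes, in that order (R = Rz(yaw) Ry(pitch) Rx(roll)).
In Python, from bench import r, grab_frame, camera_params, hand_in gives the robot as it stands.
- The arm moves only by the tool arm_command, never from a script. Its arguments are lists of equal length, an entry for each row: "delta_pos": the shift along the world's x, y, z scaled (see below), a list of three; "angular": the turn, a rotation vector about the world's x, y, z scaled (see below), a list of three. In form: {"delta_pos": [[x, y, z], ...], "angular": [[ax, ay, az], ...]}. A call has 1 to 5 rows; each row is the pose to reach, as a shift and turn from the pose commanded when the call began; what a row does not reach only later rows make up. The controller multiplies each number of a shift by 100 mm and each number of a turn by pi/4 rad. A row lasts 1/8 s, in which the tool goes at most 62.5 mm and 10.7 degrees, less where a joint would pass 70% of its speed; a pose out of reach is approached as far as the arm can. A call with a number of a shift or a turn outside -1 to 1 is refused whole. A call with a gripper value outside its range is refused whole. "gripper" is the opening, from -1 (shut) to 1 (fully open), set as the call begins (left out, the last holds). The fingers move at their own pace and stop on an object; the grip force is fixed at half the most. Time passes only in rows, so rows that repeat a pose let the fingers close. It gives the time, the measured TCP pose, the force, the opening and the grip force at its end, in the units of the state.
- r.get_obs(): the state, without advancing time (a new reading comes with each control period).
- grab_frame(name): name is "scene" or "side" or "wrist"; returns the picture (400x640x3 uint8, red, green, blue); there is no depth.
- camera_params(name): a dict with "intrinsics" (3x3 intrinsics, pixels), "pose" (4x4, takes a point from camera to world coordinates). Camera axes: x right, y up, looking along -z (the intrinsics and any distortion apply to the point x, -y, -z); pixel columns grow to the right and rows downward; lengths in m; the calibration is good to about 2 mm. The wrist camera is an equidistant fisheye: a pixel r from the principal point sees the ray r / f radians off the axis. A picture is of the moment at which its call begins: read the wrist's pose just before it. camera_params takes no time and is no camera call; for the wrist camera it gives the pose at the moment of the call.
- hand_in(): hands the job in; it is judged then, once.
The state is a dict: "time": time; "joint_positions": joint angles; "qvel": joint speeds; "tau": joint torques, N m; "position": TCP position; "tcp_rot": TCP orientation; "wrist_force": force on the tool from outside, world axes, zero at the start; "torque": the same for the moment, N m; "grip_width": finger opening in m; "grip_force": force on a finger pad.
Only numpy, scipy, OpenCV 4.12 (cv2) and the standard library are available. Lean on these libraries where they do the work, as an engineer would, in place of code of your own. Each camera call takes 0.05 s, during which the arm holds its last target. There are 200 camera calls.

TASK

Swing the red locking lever of the sloping battery analyser fully open, gently lay the black battery pack fully home in its pocket, label up and with the pack's metal contacts at the upper end of the slope where the pocket's contacts are, and let go of it. Then swing the lever back fully shut over the pack. Leave the other things on the table where they are.

Things in the scene. Friction and masses are not known exactly. Their poses are not given: they have to be found in the camera images.
- deck: Sloping face, 130 x 130 mm, of the grey battery analyser, a fixed wedge-shaped desk unit. Origin: middle of the pocket's mouth, level with the face, 70 mm above the table. x points up the slope (away from the robot, 30 degrees above level), y level across it to the left, z straight out of the face, so it leans 30 degrees from vertical towards the robot.
- pocket_floor (a point): Middle of the pocket's floor, 12 mm below the face (deck z = -12 mm). The pocket is 94 mm (deck x) by 60 mm (y), for a pack of 88 x 54 mm. Full-width stops close its ends. Each side has two corner guides (|x| 24 to 48, |y| 30 to 65 mm, top level with the face); between them (|x| < 24 mm) the side is open at floor level, a gap for a finger. Brass contacts mark its upper (+x) end.
- lever (a joint): Red locking lever, a bar turning parallel to the deck. Angle in rad: 0 = fully shut, pointing along deck +y across the pocket's upper end; grows as it opens, turning towards deck +x (up the slope); 1.57 = straight up the slope, beside the pocket; stop at 1.75. It stays where left; about 1 N at the peg moves it.
- lever_hinge (a point): The lever's axis (parallel to deck z), at deck x = 36, y = -53, z = 10 mm. The lever's bar is 16 mm wide and lies from deck z = 10 to 16 mm: it passes 3 mm over a pack that is fully home and strikes one that is not.
- lever_peg (a point): Middle of the lever's black round finger peg, 16 mm thick, 80 mm from the hinge axis. The peg stands along deck z, from z = 16 (top of the bar) to 46 mm; this point is at z = 31 mm. At lever angle q the peg is at deck x = 36 + 80 sin q, y = -53 + 80 cos q mm. It can be pinched or pushed.
- pack: The loose black radio battery pack with a pale label on top, 88 x 54 x 18 mm, 0.12 to 0.26 kg, lying flat on the table. Origin: centre of its underside; x along its 88 mm length towards the end with the metal contacts, z up. Grasp it across its 54 mm width (y).
- pack_contacts (a point): The metal contacts at one end of the pack's upper face: 40 mm from the pack's origin along its x, 18 mm above its underside.
- handheld: Bystander: loose black handheld radio lying on its back, 221 x 58 x 32 mm with its aerial, in front of the tall grey instrument that stands on the right (0.32 m high at its front, from y = 0 to -0.43 m, x over 0.43 m). Origin: middle of its underside; x along its length towards the aerial.
- torch: Bystander: loose black pocket torch, 108 mm long, 27 mm thick. Origin: middle of its underside, length along its y.
- tape: Bystander: loose roll of red tape lying flat, 59 mm in diameter, 19 mm high. Origin: centre of its underside.
- pliers: Bystander: loose long-nose pliers with blue handles lying flat, 53 x 141 x 11 mm. Origin: middle of the underside, length along its y.
Things that resemble listed ones, but are neither listed nor needed, are in the scene too. There is more than one size of the pack; the job needs the largest.

How it is judged (in metres and radians):
On the way, in this order (a step that is already met when the one before it is completed fails the run):
1. the lever is swung open (value of joint lever above 1.3 rad), for 0.1 s.
2. the pack lies home in the pocket, contacts up the slope, let go, with the lever still open (x of pack in the frame of deck between -0.005 and 0.005 m and y of pack in the frame of deck between -0.005 and 0.005 m and z of pack in the frame of deck between -0.016 and -0.009 m and angle between the z axis of pack and the z axis of deck, either way round below 0.07 rad and x of pack_contacts in the frame of deck above 0.02 m and value of joint lever above 1 rad and contact force between the fingers and pack below 0.3 N and linear speed of pack below 0.02 m/s), for 0.2 s.
At the end, for the whole second after the job is handed in: The pack lies home in the pocket (centred within 5 mm, flat on the floor within 3 mm and 4 degrees, contacts at the upper end), at rest; the lever is shut over it (within 0.12 rad of its stop); the four bystanders are within 40 mm of where they stood (x of pack in the frame of deck between -0.005 and 0.005 m and y of pack in the frame of deck between -0.005 and 0.005 m and z of pack in the frame of deck between -0.016 and -0.009 m and angle between the z axis of pack and the z axis of deck, either way round below 0.07 rad and x of pack_contacts in the frame of deck above 0.02 m and value of joint lever below 0.12 rad and linear speed of pack below 0.02 m/s and distance of each of handheld, torch, tape, pliers from where it was at the start of the episode below 0.04 m); the robot touches nothing.
It fails at once if the handheld radio is knocked away (moved over 60 mm) (distance of handheld from where it was at the start of the episode above 0.06 m).
It fails at once if the torch is knocked away (moved over 60 mm) (distance of torch from where it was at the start of the episode above 0.06 m).
It fails at once if the tape roll is knocked away (moved over 60 mm) (distance of tape from where it was at the start of the episode above 0.06 m).
It fails at once if the pliers are knocked away (moved over 60 mm) (distance of pliers from where it was at the start of the episode above 0.06 m).
It fails at once if the pack is rammed into the analyser (over 80 N) (contact force between pack and deck above 80 N).
It also fails if it takes over 59 s, if anything falls off the work surface, if the arm or the gripper's body presses on something with over 40 N, if the wrist force passes 120 N, or if a joint passes its speed limit or range.

## Working session

There is one attempt and no reset: what is moved stays moved. The work goes in short steps, Python scripts to look and compute and a tool call to move; the robot and the scene stay as the last step left them, time stands still between calls to the robot, and variables do not carry over. Pictures are saved under pics/ and viewed, at most 10 in all, crops included, and the job is handed in when it is done.

Besides the shell and the picture viewer there is one more tool, called after "Request:" as name(argument=value, ...) on one line, values as JSON. arm_command: Moves the arm, as the interface text tells. Shifts and turns lie within -1 to 1; 1 stands for 100 mm of shift or pi/4 rad of turn. Its arguments: {"type":"object","properties":{"delta_pos":{"type":"array","items":{"type":"array","items":{"type":"number"}}},"angular":{"type":"array","items":{"type":"array","items":{"type":"number"}}},"gripper":{"type":"number"}},"required":["delta_pos","angular"]}

```bash
ls; mkdir -p pics; python3 - <<'E'
from bench import r, grab_frame, camera_params
import cv2,numpy as np
np.set_printoptions(precision=4,suppress=True)
print(r.get_obs(), r.grasp_offset)
for n in ["scene","side","wrist"]:
    p=camera_params(n);print(n,p)
    f=grab_frame(n);cv2.imwrite(f"pics/{n}0.png",f[:,:,::-1]);np.save(f"pics/{n}0.npy",f)
E
```

```text
pics
{'time': 0.0, 'joint_positions': array([ 0.0012,  5.0108, 10.0337, 95.1018, -0.0001, 90.0009]), 'qvel': array([ 0.0045,  0.0216,  0.1411,  0.0682,  0.0428, -0.0486]), 'tau': array([  0.0008, -52.0392,  46.4803,   0.0164,   0.    ,  -0.0001]), 'position': array([0.5497, 0.    , 0.2306]), 'tcp_rot': array([-179.9211,    0.0001,   90.0003]), 'wrist_force': array([-0.4659, -1.0239,  0.5002]), 'torque': array([-0.0141,  0.0412, -0.0352]), 'grip_force': 0.0, 'grip_width': 0.08544949437660454} 0.0187
scene {'intrinsics': array([[509.5078,   0.    , 306.7536],
       [  0.    , 509.5078, 199.3469],
       [  0.    ,   0.    ,   1.    ]]), 'pose': array([[ 0.8569,  0.3824, -0.3457,  0.0855],
       [-0.5152,  0.6096, -0.6025, -0.72  ],
       [-0.0196,  0.6943,  0.7194,  1.0391],
       [ 0.    ,  0.    ,  0.    ,  1.    ]])}
side {'intrinsics': array([[479.444 ,   0.    , 325.3923],
       [  0.    , 479.444 , 196.3097],
       [  0.    ,   0.    ,   1.    ]]), 'pose': array([[-0.9903,  0.081 , -0.1128,  0.3799],
       [-0.1389, -0.5748,  0.8064,  1.1813],
       [ 0.0005,  0.8143,  0.5805,  0.894 ],
       [ 0.    ,  0.    ,  0.    ,  1.    ]])}
wrist {'intrinsics': array([[309.7069,   0.    , 322.4994],
       [  0.    , 309.7069, 199.0142],
       [  0.    ,   0.    ,   1.    ]]), 'pose': array([[ 1.    , -0.0009,  0.002 ,  0.5503],
       [ 0.0003,  0.9505,  0.3107,  0.0806],
       [-0.0022, -0.3107,  0.9505,  0.3748],
       [ 0.    ,  0.    ,  0.    ,  1.    ]])}
```

View pics/scene0.png

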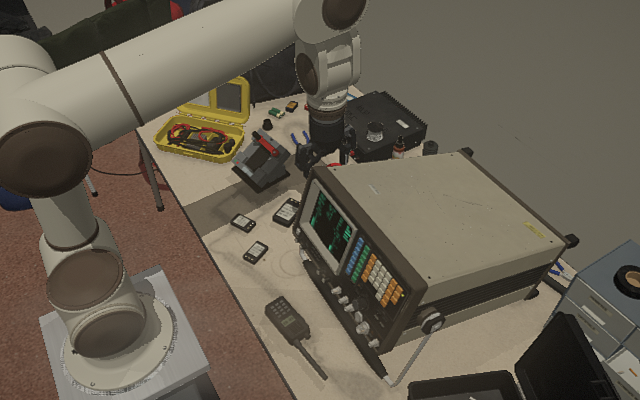

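View pics/side0.png

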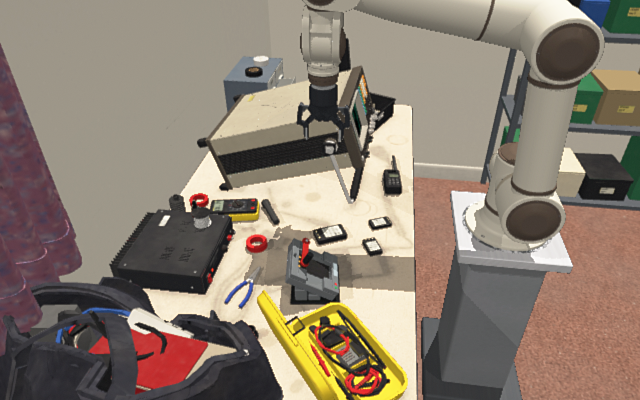

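The scene view shows three packs, at (287,211), (242,222) and (255,251). In the side view they are at (329,234), (380,223) and (372,246). The analyser with its red lever is at scene (262,160) and side (312,268). The first pack looks largest, so I'll check it close up along with the wrist view.

```bash
python3 - <<'E'
import cv2,numpy as np
s=cv2.imread("pics/scene0.png");d=cv2.imread("pics/side0.png")
a=cv2.resize(s[115:265,225:325],None,fx=4,fy=4,interpolation=cv2.INTER_CUBIC)
b=cv2.resize(d[210:310,275:375],None,fx=4,fy=4,interpolation=cv2.INTER_CUBIC)
o=np.zeros((600,800,3),np.uint8);o[:,:400]=a;o[:400,400:]=b
cv2.imwrite("pics/crop1.png",o)
E
```

```text
(no output)
```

View pics/crop1.png

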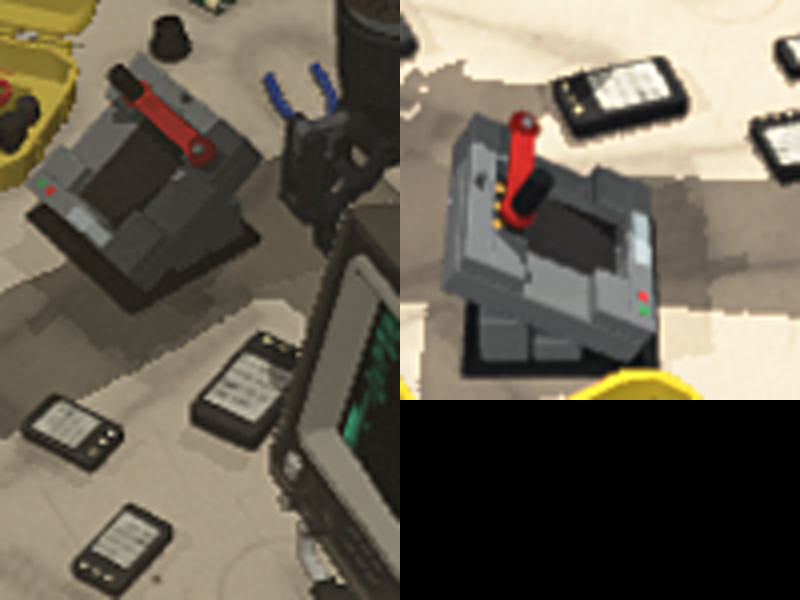

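View pics/wrist0.png

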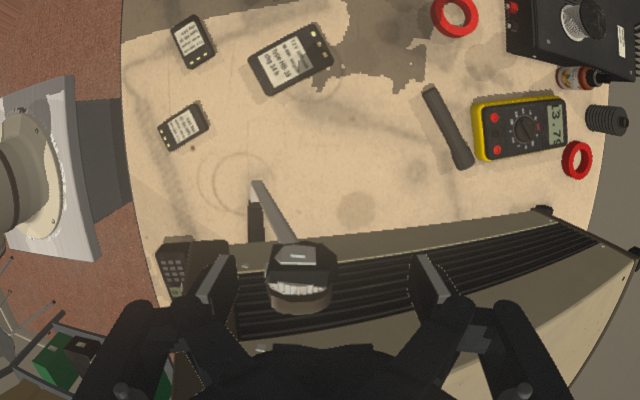

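The wrist view shows the largest pack, label up, centred near (291,59) with its contacts at the right-hand end (about 322,43). The two smaller packs are at (192,41) and (183,127). I'll measure the pack and roughly triangulate the lever hinge and peg.

```bash
cat > h.py <<'E'
import cv2,numpy as np
from bench import r, grab_frame, camera_params
np.set_printoptions(precision=4,suppress=True)
def ray(name,uv,p=None):
    p=p or camera_params(name);K=np.array(p["intrinsics"]);T=np.array(p["pose"])
    uv=np.atleast_2d(np.array(uv,float));a=(uv-K[:2,2])/[K[0,0],K[1,1]]
    if name=="wrist":
        t=np.linalg.norm(a,axis=1,keepdims=True);d=np.hstack([a/np.maximum(t,1e-9)*np.sin(t),np.cos(t)])
    else: d=np.hstack([a,np.ones((len(a),1))])
    d=d*[1,-1,-1];d/=np.linalg.norm(d,axis=1,keepdims=True)
    return T[:3,3],d@T[:3,:3].T
def onz(name,uv,z,p=None):
    o,d=ray(name,uv,p);return o+d*((z-o[2])/d[:,2:])
def tri(rays):
    A=np.zeros((3,3));b=np.zeros(3)
    for o,d in rays:
        M=np.eye(3)-np.outer(d,d);A+=M;b+=M@o
    x=np.linalg.solve(A,b);return x,[np.linalg.norm((np.eye(3)-np.outer(d,d))@(x-o)) for o,d in rays]
def proj(name,X,p=None):
    p=p or camera_params(name);K=np.array(p["intrinsics"]);T=np.array(p["pose"])
    c=(np.atleast_2d(X)-T[:3,3])@T[:3,:3]*[1,-1,-1]
    if name=="wrist":
        n=np.linalg.norm(c[:,:2],axis=1,keepdims=True);a=c[:,:2]/n*np.arctan2(n,c[:,2:])
    else:a=c[:,:2]/c[:,2:]
    return a*[K[0,0],K[1,1]]+K[:2,2]
E
python3 - <<'E'
from h import *
im=np.load("pics/wrist0.npy")[:,:,:]
g=im.max(2)
m=(g<90).astype(np.uint8)
print("pack mask")
sub=np.zeros_like(m);sub[15:105,238:345]=m[15:105,238:345]
c=max(cv2.findContours(sub,0,2)[0],key=cv2.contourArea);print(cv2.boundingRect(c),cv2.contourArea(c))
P=onz("wrist",c[:,0,:],0.009)
rr=cv2.minAreaRect((P[:,:2]*1000).astype(np.float32));print(rr)
cam=np.array(camera_params("wrist")["pose"])[:3,3];ce=np.array(rr[0])/1000
print("centre",ce+(ce-cam[:2])*0.009/(cam[2]-0.009))
con=onz("wrist",[[322,43]],.018);print("contacts",con)
def S(u,v):return ray("scene",[225+u/4,115+v/4])
def D(u,v):return ray("side",[275+(u-400)/4,210+v/4])
for n,a,b in [("hinge",(201,150),(522,122)),("pegtop",(120,76),(541,181)),("lowL LED red",(50,190),(643,297)),("LEDgreen",(41,183),(643,310))]:
    print(n,tri([(o,d[0]) for o,d in (S(*a),D(*b))]))
E
```

```text
pack mask
(248, 24, 86, 71) 3314.5
((512.46826171875, 130.84744262695312), (89.14286041259766, 56.019100189208984), 27.144197463989258)
centre [0.5115 0.1321]
contacts [[0.549  0.1484 0.018 ]]
hinge (array([0.5575, 0.2733, 0.0977]), [np.float64(0.0002546668520938452), np.float64(0.00025466685209403256)])
pegtop (array([0.5335, 0.3503, 0.1213]), [np.float64(0.001336792643427767), np.float64(0.0013367926434277673)])
lowL LED red (array([0.4704, 0.3558, 0.0384]), [np.float64(0.0007599536313820035), np.float64(0.0007599536313819202)])
LEDgreen (array([0.4686, 0.3665, 0.0383]), [np.float64(0.0002995656008030471), np.float64(0.00029956560080301927)])
```

Request:
arm_command(delta_pos=[[-0.1,0.33,0.1],[-0.2,0.66,0.2],[-0.2,1,0.3],[-0.2,1,0.3]], angular=[[0,0,-0.22],[0,0,-0.44],[0,0,-0.66],[0,0,-0.88]])

```text
time: 0.65
position: [0.53, 0.102, 0.2618]
tcp_rot: [180.0, -0.0, 50.2]
wrist_force: [-0.7, 0.8, -0.1]
grip_width: 0.0849
grip_force: 0.0
```

Request:
arm_command(delta_pos=[[-0.1,0.5,0],[-0.2,1,0],[-0.3,1,0],[-0.3,1,0],[-0.3,1,0]], angular=[[0,0,-0.2],[0,0,-0.4],[0,0,-0.6],[0,0,-0.8],[0,0,-0.97]])

```text
time: 1.27
position: [0.5154, 0.1316, 0.2609]
tcp_rot: [-176.9, 0.2, 12.7]
wrist_force: [-0.0, 0.6, 0.6]
grip_width: 0.0855
grip_force: 0.0
```

Request:
arm_command(delta_pos=[[-0.1,0.5,0],[-0.2,1,0],[-0.2,1,0],[-0.2,1,0]], angular=[[0,0,0],[0,0,0],[0,0,0],[0,0,0]])

```text
time: 1.78
position: [0.5098, 0.1845, 0.2611]
tcp_rot: [-174.8, 0.3, 17.2]
wrist_force: [1.3, 1.2, -0.2]
grip_width: 0.0853
grip_force: 0.0
```

```bash
python3 - <<'E'
from h import *
import pickle
o=r.get_obs();p=camera_params("wrist");f=grab_frame("wrist")
print(o["position"],o["tcp_rot"],o["time"],o["joint_positions"])
cv2.imwrite("pics/w1.png",f[:,:,::-1]);np.save("pics/w1.npy",f);pickle.dump(p,open("pics/w1.pkl","wb"))
print(proj("wrist",[[.528,.323,.07],[.5575,.2733,.0999],[.5115,.1321,.018]],p))
E
```

```text
[0.5098 0.1845 0.2611] [-174.838     0.2615   17.2425] 1.775 [ 17.1863   4.8372  13.1451  98.5744   5.1618 179.9435]
[[227.6466 122.142 ]
 [267.515  109.4941]
 [379.5579 175.2717]]
```

View pics/w1.png

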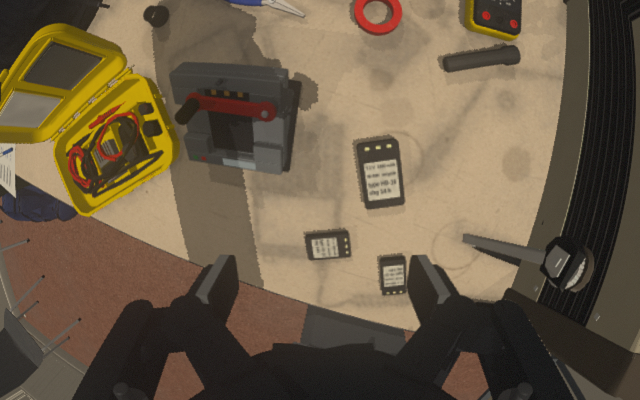

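The wrist view shows the analyser at (235,115) with its hinge at (265,113), and the big pack at (380,172). Joint 6 is at its limit on this side, so I'll use the half-turn equivalent. First I'll take a closer look at the analyser in this frame.

```bash
python3 - <<'E'
from h import *
import pickle
p=pickle.load(open("pics/w1.pkl","rb"));im=np.load("pics/w1.npy")
cv2.imwrite("pics/crop2.png",cv2.resize(im[55:180,160:310,::-1],None,fx=4.8,fy=4.8,interpolation=cv2.INTER_CUBIC))
h=cv2.cvtColor(im,cv2.COLOR_RGB2HSV)
m=((h[...,0]<8)|(h[...,0]>172))&(h[...,1]>150)&(h[...,2]>70);m=m.astype(np.uint8)
s=np.zeros_like(m);s[80:135,175:290]=m[80:135,175:290]
c=max(cv2.findContours(s,0,1)[0],key=cv2.contourArea);print(cv2.minAreaRect(c),cv2.contourArea(c))
m=(im.max(2)<90).astype(np.uint8);s=np.zeros_like(m);s[125:220,345:415]=m[125:220,345:415]
c=max(cv2.findContours(s,0,2)[0],key=cv2.contourArea)
P=onz("wrist",c[:,0,:],.009,p);rr=cv2.minAreaRect((P[:,:2]*1000).astype(np.float32));print(rr)
cam=np.array(p["pose"])[:3,3];ce=np.array(rr[0])/1000
print("pack centre",ce+(ce-cam[:2])*0.009/(cam[2]-0.009))
E
```

```text
((230.12680053710938, 106.08705139160156), (89.63954162597656, 18.241561889648438), 7.907163143157959) 1031.0
((511.7008056640625, 129.77685546875), (91.05717468261719, 54.30197525024414), 27.09442138671875)
pack centre [0.5099 0.1282]
```

View pics/crop2.png

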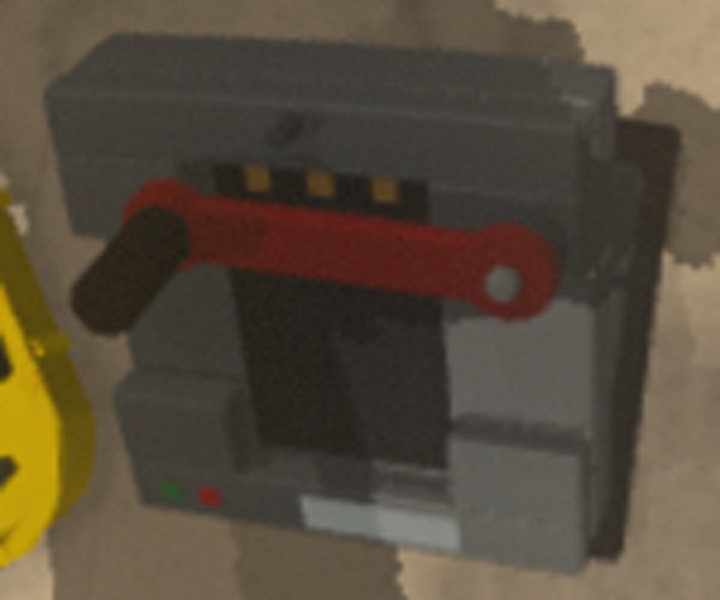

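The crop shows the face corners at upper left (48,93), upper right (580,130), lower left (143,505) and lower right (585,572). The hinge disc is at (512,272) and the lever is shut. I'll cast these points onto their known heights.

```bash
python3 - <<'E'
from h import *
import pickle
from scipy.optimize import least_squares
p=pickle.load(open("pics/w1.pkl","rb"))
pts=[((48,93),(65,65,0)),((580,130),(65,-65,0)),((143,505),(-65,65,0)),((585,572),(-65,-65,0)),((512,272),(36,-53,16)),((120,378),(-24,65,0)),((75,235),(24,65,0))]
t=np.radians(30);Ry=np.array([[np.cos(t),0,-np.sin(t)],[0,1,0],[np.sin(t),0,np.cos(t)]])
L=np.array([Ry@np.array(b) for a,b in pts])/1000
W=np.array([onz("wrist",[[160+a[0]/4.8-.4,55+a[1]/4.8-.4]],.07+l[2],p)[0] for (a,b),l in zip(pts,L)])
def f(v):
    c,s=np.cos(v[2]),np.sin(v[2]);return (L[:,:2]@np.array([[c,s],[-s,c]])+v[:2]-W[:,:2]).ravel()
q=least_squares(f,[.528,.323,.1],loss="soft_l1",f_scale=.002)
print(q.x[:2],np.degrees(q.x[2]));print(f(q.x).reshape(-1,2)*1000)
def deck(P,v=q.x):
    c,s=np.cos(v[2]),np.sin(v[2]);R=np.array([[c,-s,0],[s,c,0],[0,0,1]])@Ry
    return np.array([v[0],v[1],.07])+R@(np.array(P)/1000)
for n,a,b in [("scene",(275.25,152.5),(36,-53,16)),("side",(305.5,240.5),(36,-53,16)),("scene",(237.5,162.5),None),("side",(335.7,284.2),None)]:
    if b: print(n,onz(n,[a],deck(b)[2])[0]-deck(b))
print("peg",deck((36,27,31)))
E
```

```text
[0.5242 0.3225] 8.558821554441202
[[ 1.2603  1.4406]
 [ 1.5875 -1.1942]
 [ 0.4247 -0.2402]
 [-0.5217 -0.8606]
 [-0.6362 -0.0217]
 [-3.295   1.4622]
 [ 0.0958 -0.2759]]
scene [ 0.0001 -0.0047  0.    ]
side [0.0018 0.0043 0.    ]
peg [0.5357 0.3515 0.1148]
```

Request:
arm_command(delta_pos=[[0,0.2,0],[0,0.4,0],[0,0.6,0],[0,0.6,0],[0,0.6,0]], angular=[[0,0,0.22],[0,0,0.44],[0,0,0.66],[0,0,0.88],[0,0,1]])

```text
time: 2.45
position: [0.51, 0.2439, 0.2612]
tcp_rot: [-174.8, 0.3, 62.4]
wrist_force: [-0.2, -0.6, -0.5]
grip_width: 0.0856
grip_force: 0.0
```

Request:
arm_command(delta_pos=[[0,0,0],[0,0,0],[0,0,0],[0,0,0],[0,0,0]], angular=[[0,0,0.22],[0,0,0.44],[0,0,0.66],[0,0,0.88],[0,0,1]])

```text
time: 3.08
position: [0.5101, 0.2436, 0.2613]
tcp_rot: [-174.8, 0.3, 107.4]
wrist_force: [-0.7, 1.0, 0.1]
grip_width: 0.085
grip_force: 0.0
```

Request:
arm_command(delta_pos=[[0,0,0],[0,0,0],[0,0,0],[0,0,0],[0,0,0]], angular=[[0,0,0.22],[0,0,0.44],[0,0,0.66],[0,0,0.88],[0,0,1]])

```text
time: 3.7
position: [0.51, 0.2436, 0.2615]
tcp_rot: [-174.8, 0.3, 152.4]
wrist_force: [0.4, 0.6, -0.5]
grip_width: 0.0857
grip_force: 0.0
```

Request:
arm_command(delta_pos=[[0,0,0],[0,0,0],[0,0,0],[0,0,0],[0,0,0]], angular=[[0,0,0.22],[0,0,0.44],[0,0,0.66],[0,0,0.88],[0,0,1]])

```text
time: 4.32
position: [0.51, 0.2435, 0.2615]
tcp_rot: [-174.8, 0.2, -162.6]
wrist_force: [0.1, 0.1, -0.1]
grip_width: 0.0854
grip_force: 0.0
```

```bash
cat >> h.py <<'E'
from scipy.spatial.transform import Rotation as Ro
PSI=8.56;O=np.array([.5242,.3225,.07])
RD=Ro.from_euler("z",PSI,degrees=True)*Ro.from_euler("y",-30,degrees=True)
def deck(x,y,z): return O+RD.apply([x/1000,y/1000,z/1000])
def go(pos,R):
    o=r.get_obs();c=Ro.from_euler("xyz",o["tcp_rot"],degrees=True)
    print("t",o["time"],"dpos",(np.array(pos)-o["position"])*10,"turn",(R*c.inv()).as_rotvec()/(np.pi/4))
def down(yaw): return Ro.from_euler("xyz",[180,0,yaw],degrees=True)
def tilted(): return RD*Ro.from_euler("xyz",[180,0,180],degrees=True)
E
python3 - <<'E'
from h import *
print(down(188.56).as_matrix())
t=deck(36,27,36);t[2]=.110
print(t);go(t,down(188.56))
for q in [.15,.35,.6,.85,1.1,1.35,1.55,1.62]: print(q,(deck(36+80*np.sin(q),-53+80*np.cos(q),0)-deck(36,27,0))*10)
E
```

```text
[[-0.9889 -0.1488 -0.    ]
 [-0.1488  0.9889  0.    ]
 [-0.      0.     -1.    ]]
[0.5332 0.3512 0.11  ]
t 4.325 dpos [ 0.2326  1.0761 -1.5151] turn [ 0.1114  0.0314 -0.1958]
0.15 [0.1037 0.0065 0.0598]
0.35 [ 0.2421 -0.0126  0.1372]
0.6 [ 0.4076 -0.0799  0.2259]
0.85 [ 0.5552 -0.1915  0.3005]
1.1 [ 0.6756 -0.3403  0.3565]
1.35 [ 0.7615 -0.5172  0.3903]
1.55 [ 0.8016 -0.6715  0.3999]
1.62 [ 0.8092 -0.727   0.3995]
```

Request:
arm_command(delta_pos=[[0.1,0.5,0],[0.23,1,-0.3],[0.23,1,-0.8],[0.23,1,-0.8]], angular=[[0.05,0.01,-0.09],[0.11,0.03,-0.196],[0.11,0.03,-0.196],[0.11,0.03,-0.196]], gripper=0.2)

```text
time: 4.82
position: [0.5311, 0.3426, 0.1767]
tcp_rot: [-179.7, -0.4, -171.7]
wrist_force: [-0.6, 0.3, 0.5]
grip_width: 0.0514
grip_force: 0.0
```

```bash
python3 - <<'E'
from h import *
import pickle
o=r.get_obs();print(o["position"],o["tcp_rot"],o["grip_width"],o["joint_positions"])
t=deck(36,27,36);t[2]=.110
go(t,down(188.56))
p=camera_params("wrist");f=grab_frame("wrist")
cv2.imwrite("pics/w2.png",f[:,:,::-1]);np.save("pics/w2.npy",f);pickle.dump(p,open("pics/w2.pkl","wb"))
print(proj("wrist",[deck(36,27,46),deck(36,-53,16),deck(-65,65,0),deck(-65,-65,0)],p))
E
```

```text
[0.5311 0.3426 0.1767] [-179.7193   -0.4287 -171.666 ] 0.0513983192256218 [32.8588 16.2494 16.9766 91.2338 -0.0774 24.5241]
t 4.825 dpos [ 0.0207  0.0855 -0.6672] turn [ 0.0076 -0.0085  0.005 ]
[[333.7446 220.2866]
 [231.2093 225.3999]
 [372.5704 117.4528]
 [232.3797 119.5154]]
```

View pics/w2.png

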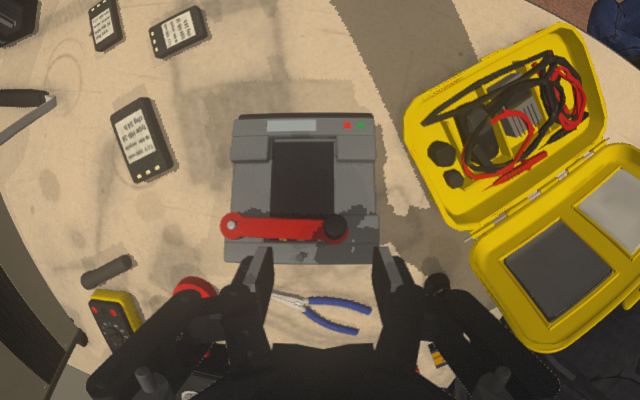

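The view confirms the calibration: the hinge at (231,226) and the face corners land within 3 px of prediction, and the peg at (333,226) lies between the fingers. Next I descend and pinch the peg.

Request:
arm_command(delta_pos=[[0.02,0.085,-0.2],[0.02,0.085,-0.45],[0.02,0.085,-0.66],[0.02,0.085,-0.66]], angular=[[0.008,-0.008,0.005],[0.008,-0.008,0.005],[0.008,-0.008,0.005],[0.008,-0.008,0.005]])

```text
time: 5.38
position: [0.5355, 0.352, 0.1173]
tcp_rot: [179.7, 0.5, -171.5]
wrist_force: [0.0, 0.1, 0.0]
grip_width: 0.051
grip_force: 0.0
```

Request:
arm_command(delta_pos=[[0,0,0],[0,0,0],[0,0,0],[0,0,0]], angular=[[0,0,0],[0,0,0],[0,0,0],[0,0,0]], gripper=-1)

```text
time: 5.88
position: [0.5354, 0.3517, 0.1174]
tcp_rot: [179.8, 0.5, -171.5]
wrist_force: [-1.5, -4.6, 6.6]
grip_width: 0.0127
grip_force: 58.5
```

Request:
arm_command(delta_pos=[[0.05,0.005,0.03],[0.104,0.006,0.06],[0.17,0.0,0.1],[0.24,-0.013,0.137]], angular=[[0,0,0],[0,0,0],[0,0,0],[0,0,0]])

```text
time: 6.38
position: [0.5588, 0.3507, 0.1307]
tcp_rot: [179.8, 0.4, -171.5]
wrist_force: [-0.4, -0.2, 1.3]
grip_width: 0.0127
grip_force: 58.4
```

```bash
python3 - <<'E'
from h import *
o=r.get_obs();print(o["position"],o["tcp_rot"],o["wrist_force"],o["grip_width"])
import pickle
f=grab_frame("wrist");g=grab_frame("side")
a=cv2.resize(f[150:300,200:400,::-1],(800,600))[:,:,:]
cv2.imwrite("pics/w3.png",np.hstack([cv2.resize(f[150:300,200:400,::-1],(400,300)),cv2.resize(g[210:300,280:400,::-1],(400,300))]))
E
```

```text
[0.5588 0.3507 0.1307] [ 179.7529    0.4167 -171.452 ] [-0.3939 -0.2393  1.3011] 0.012707284284132335
```

View pics/w3.png

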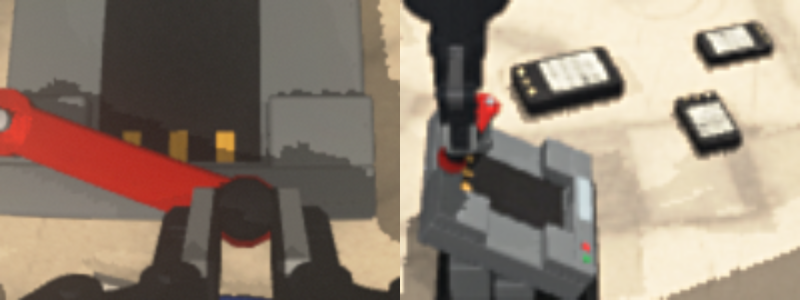

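The lever has swung with the pinched peg and the forces are small. I'll continue along the arc.

Request:
arm_command(delta_pos=[[0.165,-0.067,0.089],[0.313,-0.179,0.163],[0.433,-0.328,0.219],[0.519,-0.505,0.253],[0.56,-0.659,0.263]], angular=[[0,0,0],[0,0,0],[0,0,0],[0,0,0],[0,0,0]])

```text
time: 7.1
position: [0.6153, 0.2841, 0.1558]
tcp_rot: [179.8, 0.4, -171.5]
wrist_force: [-0.2, -0.1, 0.0]
grip_width: 0.0001
grip_force: 0.0
```

Request:
arm_command(delta_pos=[[0.006,-0.06,0],[0.006,-0.06,0],[0.006,-0.06,0]], angular=[[0,0,0],[0,0,0],[0,0,0]])

```text
time: 7.48
position: [0.6152, 0.2794, 0.1552]
tcp_rot: [179.8, 0.4, -171.4]
wrist_force: [0.3, -0.1, -0.0]
grip_width: 0.0004
grip_force: 0.0
```

Request:
arm_command(delta_pos=[[0,0,0],[0,0,0],[0,0,0.3],[0,0,0.6],[0,0,0.6]], angular=[[0,0,0],[0,0,0],[0,0,0],[0,0,0],[0,0,0]], gripper=0.0)

```text
time: 8.1
position: [0.6163, 0.2796, 0.2182]
tcp_rot: [179.7, 0.7, -171.4]
wrist_force: [1.0, 0.1, 0.3]
grip_width: 0.0428
grip_force: 0.0
```

```bash
python3 - <<'E'
from h import *
o=r.get_obs();print(o["position"],o["tcp_rot"],o["wrist_force"],o["grip_width"],o["time"])
p=camera_params("wrist");im=grab_frame("wrist")
h=cv2.cvtColor(im,cv2.COLOR_RGB2HSV)
m=((h[...,0]<8)|(h[...,0]>172))&(h[...,1]>150)&(h[...,2]>70);m=m.astype(np.uint8)
print([(cv2.contourArea(c),cv2.minAreaRect(c)) for c in cv2.findContours(m,0,1)[0] if cv2.contourArea(c)>300])
for q in (1.3,1.57): print(q,proj("wrist",[deck(36,-53,16),deck(36+80*np.sin(q),-53+80*np.cos(q),16)],p))
m=(im.max(2)<90).astype(np.uint8)
ctr=proj("wrist",[[.5105,.130,.01]],p)[0];print(ctr)
n,l,st,ce=cv2.connectedComponentsWithStats(cv2.morphologyEx(m,cv2.MORPH_CLOSE,np.ones((9,9))))
k=l[int(ctr[1]),int(ctr[0])];print(k,st[k])
c=max(cv2.findContours((l==k).astype(np.uint8),0,2)[0],key=cv2.contourArea)
P=onz("wrist",c[:,0,:],.009,p);rr=cv2.minAreaRect((P[:,:2]*1000).astype(np.float32));print(rr)
cam=np.array(p["pose"])[:3,3];ce=np.array(rr[0])/1000
print("pack centre",ce+(ce-cam[:2])*0.009/(cam[2]-0.009))
cv2.imwrite("pics/w4.png",im[:,:,::-1])
E
```

```text
[0.6163 0.2796 0.2182] [ 179.6859    0.6555 -171.4473] [0.9789 0.1078 0.3379] 0.04275035436350765 8.1
[(1523.5, ((247.00001525878906, 233.50001525878906), (45.96194076538086, 41.719295501708984), 45.0)), (1921.0, ((353.5719909667969, 161.60398864746094), (122.06391906738281, 24.665767669677734), 55.304840087890625)), (386.5, ((532.4432373046875, 82.9405517578125), (42.21765899658203, 62.93192672729492), 46.332218170166016)), (506.0, ((585.3074340820312, 49.45575714111328), (53.864051818847656, 23.942852020263672), 76.37300109863281))]
1.3 [[324.4787 120.954 ]
 [352.739  212.8432]]
1.57 [[324.4787 120.954 ]
 [325.0025 216.7048]]
[206.3855  63.9168]
0 [     0      0    640    400 147429]
((951.5631103515625, -338.403076171875), (801.3754272460938, 2627.257080078125), 32.87427520751953)
pack centre [ 0.9622 -0.3539]
```

The fingers slid off the shallow pinch, leaving the lever at about 0.95 rad. I'll work out the exact angle and pinch again, deeper.

```bash
python3 - <<'E'
from h import *
p=camera_params("wrist");im=cv2.imread("pics/w4.png")[:,:,::-1]
h=cv2.cvtColor(np.ascontiguousarray(im),cv2.COLOR_RGB2HSV)
m=((h[...,0]<8)|(h[...,0]>172))&(h[...,1]>150)&(h[...,2]>70)
n,l,st,ce=cv2.connectedComponentsWithStats(m.astype(np.uint8));k=l[161,353];v,u=np.nonzero(l==k)
# cast onto plane deck z=16
o,d=ray("wrist",np.c_[u,v],p);D=RD.as_matrix()
o2=(o-O)@D;d2=d@D;P=(o2+d2*((.016-o2[2])/d2[:,2:]))*1000
w=P[:,:2]-[36,-53];far=np.linalg.norm(w,axis=1)>20
print("n",len(u),"maxr",np.linalg.norm(w,axis=1).max(),"box",P[:,:2].min(0),P[:,:2].max(0))
q=np.arctan2(*w[far].mean(0));print("q",q)
t=deck(36+80*np.sin(q),-53+80*np.cos(q),36);t[2]-=.010;print(t);go(t,down(188.56))
pq=deck(36+80*np.sin(q),-53+80*np.cos(q),0)
for s in (1.1,1.25,1.4,1.5,1.58,1.64): print(s,(deck(36+80*np.sin(s),-53+80*np.cos(s),0)-pq)*10)
E
```

```text
n 1977 maxr 89.74900022137689 box [ 24.8032 -62.7104] [112.1714   0.7585]
q 0.9933115624143865
[0.596  0.3239 0.1427]
t 8.15 dpos [-0.1995  0.4445 -0.7364] turn [-0.0078  0.0107  0.0001]
1.1 [ 0.0476 -0.0675  0.0213]
1.25 [ 0.1036 -0.171   0.0445]
1.4 [ 0.1459 -0.2822  0.059 ]
1.5 [ 0.166  -0.3594  0.0639]
1.58 [ 0.1772 -0.4224  0.0648]
1.64 [ 0.1827 -0.4701  0.0639]
```

Request:
arm_command(delta_pos=[[-0.1,0.22,0],[-0.2,0.445,0],[-0.2,0.445,-0.35],[-0.2,0.445,-0.73],[-0.2,0.445,-0.73]], angular=[[0,0,0],[0,0,0],[0,0,0],[0,0,0],[0,0,0]])

```text
time: 8.78
position: [0.5932, 0.3241, 0.1386]
tcp_rot: [179.9, 0.1, -171.4]
wrist_force: [-0.3, -0.5, 0.3]
grip_width: 0.0426
grip_force: 0.0
```

Request:
arm_command(delta_pos=[[0,0,0],[0,0,0]], angular=[[0,0,0],[0,0,0]])

```text
time: 9.02
position: [0.5961, 0.3242, 0.1445]
tcp_rot: [179.7, 0.6, -171.4]
wrist_force: [0.5, -0.2, -0.0]
grip_width: 0.0423
grip_force: 0.0
```

Request:
arm_command(delta_pos=[[-0.01,0,-0.02],[-0.01,0,-0.02],[-0.01,0,-0.02],[-0.01,0,-0.02],[-0.01,0,-0.02]], angular=[[0,0,0],[0,0,0],[0,0,0],[0,0,0],[0,0,0]], gripper=-1)

```text
time: 9.65
position: [0.5947, 0.3237, 0.141]
tcp_rot: [179.7, 0.5, -171.5]
wrist_force: [-1.6, -0.2, 4.5]
grip_width: 0.014
grip_force: 58.6
```

Request:
arm_command(delta_pos=[[0.024,-0.034,0.01],[0.048,-0.067,0.021],[0.075,-0.12,0.034],[0.104,-0.171,0.045],[0.125,-0.225,0.052]], angular=[[0,0,0],[0,0,0],[0,0,0],[0,0,0],[0,0,0]])

```text
time: 10.28
position: [0.6088, 0.3026, 0.1472]
tcp_rot: [179.6, 0.7, -171.4]
wrist_force: [5.4, 8.9, 4.8]
grip_width: 0.0136
grip_force: 58.7
```

Request:
arm_command(delta_pos=[[0.02,-0.06,0.007],[0.035,-0.12,0.012],[0.05,-0.19,0.012],[0.058,-0.245,0.012],[0.058,-0.245,0.012]], angular=[[0,0,0],[0,0,0],[0,0,0],[0,0,0],[0,0,0]])

```text
time: 10.9
position: [0.6168, 0.2773, 0.1498]
tcp_rot: [179.6, 1.0, -171.5]
wrist_force: [15.2, 3.9, 9.9]
grip_width: 0.0137
grip_force: 58.8
```

Request:
arm_command(delta_pos=[[0,0,0],[0,0,0],[0,0,0.3],[0,0,0.6],[0,0,0.6]], angular=[[0,0,0],[0,0,0],[0,0,0],[0,0,0],[0,0,0]], gripper=0.2)

```text
time: 11.52
position: [0.6133, 0.2767, 0.2088]
tcp_rot: [179.7, 0.6, -171.5]
wrist_force: [1.0, 0.0, 0.0]
grip_width: 0.0512
grip_force: 0.0
```

```bash
cat >> h.py <<'E'
def lever(im,p):
    h=cv2.cvtColor(np.ascontiguousarray(im),cv2.COLOR_RGB2HSV)
    m=((h[...,0]<8)|(h[...,0]>172))&(h[...,1]>150)&(h[...,2]>70)
    v,u=np.nonzero(m);o,d=ray("wrist",np.c_[u,v],p);D=RD.as_matrix()
    o2=(o-O)@D;d2=d@D;P=(o2+d2*((.016-o2[2])/d2[:,2:]))*1000
    w=P[:,:2]-[36,-53];n=np.linalg.norm(w,axis=1);far=(n>20)&(n<92)
    return np.arctan2(*w[far].mean(0)),far.sum()
def pack(im,p,g0=(.5105,.130)):
    m=(im.max(2)<90).astype(np.uint8);u,v=np.round(proj("wrist",[[*g0,.012]],p)[0]).astype(int)
    s=np.zeros_like(m);W=75;a,b=max(v-W,0),max(u-W,0);s[a:v+W,b:u+W]=m[a:v+W,b:u+W]
    out=[]
    for c in cv2.findContours(s,0,2)[0]:
        if cv2.contourArea(c)<300: continue
        P=onz("wrist",c[:,0,:],.009,p);rr=cv2.minAreaRect((P[:,:2]*1000).astype(np.float32))
        cam=np.array(p["pose"])[:3,3];ce=np.array(rr[0])/1000
        out.append((ce+(ce-cam[:2])*.009/(cam[2]-.009),rr[1],rr[2]))
    return out
E
python3 - <<'E'
from h import *
o=r.get_obs();print(o["position"],o["tcp_rot"],o["grip_width"],o["time"])
p=camera_params("wrist");im=grab_frame("wrist");cv2.imwrite("pics/w5.png",im[:,:,::-1])
print(lever(im,p),pack(im,p))
go([.505,.1,.26],down(207))
E
```

```text
[0.6133 0.2767 0.2088] [ 179.7245    0.5551 -171.4563] 0.0512004002599712 11.525
(np.float64(1.6248876409469801), np.int64(1247)) [(array([0.5116, 0.1256]), (90.0457992553711, 57.177459716796875), 27.31841468811035)]
t 11.575 dpos [-1.0799 -1.7657  0.5297] turn [-0.0082  0.0077  0.4101]
```

Request:
arm_command(delta_pos=[[-0.25,-0.4,0.1],[-0.5,-0.8,0.1],[-0.75,-1,0.1],[-1,-1,0.1],[-1,-1,0.1]], angular=[[0,0,0.1],[0,0,0.2],[0,0,0.3],[0,0,0.41],[0,0,0.41]], gripper=1)

```text
time: 12.2
position: [0.5114, 0.1761, 0.216]
tcp_rot: [179.7, 0.3, -153.0]
wrist_force: [-0.0, -0.3, 0.3]
grip_width: 0.0853
grip_force: 0.0
```

Request:
arm_command(delta_pos=[[-0.02,-0.25,0],[-0.02,-0.48,-0.1],[-0.02,-0.48,-0.2],[-0.02,-0.48,-0.2]], angular=[[0,0,0],[0,0,0],[0,0,0],[0,0,0]])

```text
time: 12.7
position: [0.5107, 0.1288, 0.1951]
tcp_rot: [179.7, 0.3, -153.1]
wrist_force: [-0.2, 0.5, -0.0]
grip_width: 0.0853
grip_force: 0.0
```

```bash
python3 - <<'E'
from h import *
o=r.get_obs();print(o["position"],o["tcp_rot"],o["grip_width"],o["time"])
p=camera_params("wrist");im=grab_frame("wrist");cv2.imwrite("pics/w6.png",im[:,:,::-1])
a=pack(im,p,(.511,.129));print(a,proj("wrist",[[.511,.129,.012]],p))
go([.511,.129,.005],down(207.2))
E
```

```text
[0.5107 0.1288 0.1951] [ 179.7129    0.2846 -153.0529] 0.08533078036125039 12.7
[(array([0.5156, 0.1323]), (90.15327453613281, 54.67426681518555), 27.19110107421875)] [[320.9842 174.3506]]
t 12.75 dpos [ 0.0021 -0.0004 -1.9087] turn [-0.0088  0.0038  0.0048]
```

View pics/w6.png

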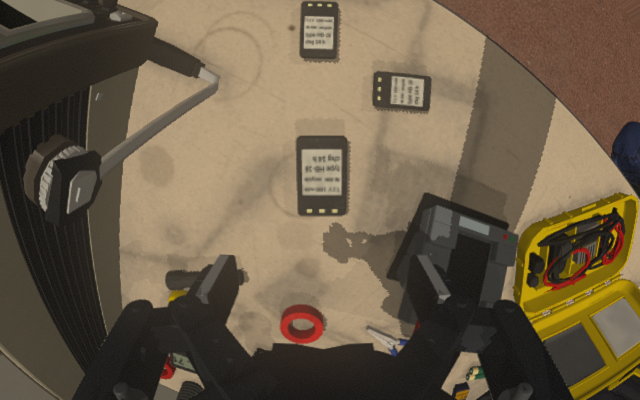

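The view shows the big pack centred at (322,175) with its contacts at the bottom end (row 211, towards +x). I'll refine the length-wise position using the gold contacts and the label, which shadows don't affect.

```bash
python3 - <<'E'
from h import *
import pickle
p=camera_params("wrist")
for f,p,box in [("w6",p,(290,130,355,220)),("w1",pickle.load(open("pics/w1.pkl","rb")),(353,132,408,212)),("w2",pickle.load(open("pics/w2.pkl","rb")),(105,92,180,190))]:
    im=cv2.imread(f"pics/{f}.png")[:,:,::-1].astype(int);x0,y0,x1,y1=box;s=im[y0:y1,x0:x1]
    dark=np.array([s.max(2)<100])[0]
    yel=((s[...,0]-s[...,2])>70)&(s[...,0]>130)
    # inside pack only: fill hull of dark
    dk=dark.astype(np.uint8);c=max(cv2.findContours(dk,0,2)[0],key=cv2.contourArea)
    hull=np.zeros_like(dk);cv2.fillPoly(hull,[cv2.convexHull(c)],1);hull=cv2.erode(hull,np.ones((3,3)))
    lab=((s.min(2)>110)&((s[...,0]-s[...,2])<60)&(hull>0)).astype(np.uint8)
    lab=cv2.morphologyEx(lab,cv2.MORPH_CLOSE,np.ones((7,7)))
    lc=max(cv2.findContours(lab,0,2)[0],key=cv2.contourArea)
    L=onz("wrist",lc[:,0,:]+[x0,y0],.018,p);rl=cv2.minAreaRect((L[:,:2]*1000).astype(np.float32))
    v,u=np.nonzero(yel&(hull>0));C=onz("wrist",np.c_[u+x0,v+y0],.018,p)
    print(f,"label",rl,"contacts",len(u),C.mean(0) if len(u) else None)
E
```

```text
w6 label ((507.47705078125, 127.95065307617188), (49.453765869140625, 42.083595275878906), 26.907772064208984) contacts 19 [0.5473 0.1464 0.018 ]
w1 label ((506.56005859375, 127.02772521972656), (50.30976104736328, 42.3115348815918), 27.187789916992188) contacts 14 [0.5449 0.1469 0.018 ]
w2 label ((507.5174560546875, 126.34552764892578), (50.70103454589844, 42.618919372558594), 27.179105758666992) contacts 28 [0.5458 0.1462 0.018 ]
```

Request:
arm_command(delta_pos=[[0,0,-0.25],[0,0,-0.5],[0,0,-0.75],[0,0,-1],[0,0,-1]], angular=[[-0.008,0.004,0.003],[-0.008,0.004,0.003],[-0.008,0.004,0.003],[-0.008,0.004,0.003],[-0.008,0.004,0.003]])

```text
time: 13.38
position: [0.51, 0.129, 0.0952]
tcp_rot: [179.9, -0.1, -152.8]
wrist_force: [0.1, -0.2, 0.2]
grip_width: 0.0853
grip_force: 0.0
```

Request:
arm_command(delta_pos=[[0,0,-0.3],[0,0,-0.6],[0,0,-0.85],[0,0,-0.85],[0,0,-0.85]], angular=[[0,0,0],[0,0,0],[0,0,0],[0,0,0],[0,0,0]])

```text
time: 14.0
position: [0.5118, 0.129, 0.0136]
tcp_rot: [-180.0, 0.2, -152.9]
wrist_force: [-0.3, -0.1, 0.9]
grip_width: 0.0853
grip_force: 0.0
```

Request:
arm_command(delta_pos=[[0,0,0],[0,0,0]], angular=[[0,0,0],[0,0,0]])

```text
time: 14.25
position: [0.5114, 0.1287, 0.0127]
tcp_rot: [-180.0, 0.2, -152.9]
wrist_force: [-0.5, -0.5, -0.4]
grip_width: 0.0855
grip_force: 0.0
```

Request:
arm_command(delta_pos=[[-0.008,0,-0.06],[-0.01,-0.003,-0.115],[-0.01,-0.003,-0.115],[-0.01,-0.003,-0.115]], angular=[[0,0,0],[0,0,0],[0,0,0],[0,0,0]])

```text
time: 14.75
position: [0.5099, 0.1283, 0.0002]
tcp_rot: [180.0, 0.1, -152.9]
wrist_force: [0.5, 0.3, 0.7]
grip_width: 0.0854
grip_force: 0.0
```

Request:
arm_command(delta_pos=[[0,0,0],[0,0,0],[0,0,0],[0,0,0]], angular=[[0,0,0],[0,0,0],[0,0,0],[0,0,0]], gripper=-1)

```text
time: 15.25
position: [0.5102, 0.1283, 0.0008]
tcp_rot: [-180.0, 0.1, -152.9]
wrist_force: [-0.8, -0.9, 5.8]
grip_width: 0.0525
grip_force: 64.4
```

Request:
arm_command(delta_pos=[[0,0,0.2],[0,0,0.5],[0,0,0.8],[0,0,1],[0,0,1]], angular=[[0,0,0],[0,0,0],[0,0,0],[0,0,0],[0,0,0]])

```text
time: 15.88
position: [0.5105, 0.1284, 0.1012]
tcp_rot: [-180.0, 0.2, -152.9]
wrist_force: [-0.1, 0.1, -1.5]
grip_width: 0.0524
grip_force: 63.7
```

```bash
python3 - <<'E'
from h import *
o=r.get_obs();print(o["position"],o["tcp_rot"],o["grip_width"],o["wrist_force"],o["joint_positions"])
print(deck(0,0,60));go(deck(0,0,60),tilted())
go(deck(0,0,60),down(188.56))
p=camera_params("wrist");im=grab_frame("wrist");cv2.imwrite("pics/w7.png",im[:,:,::-1])
E
```

```text
[0.5105 0.1284 0.1012] [-179.9854    0.2061 -152.8736] 0.05244079424088487 [-0.0684  0.0979 -1.5223] [ 14.1045   0.9863  -8.4639  80.3457   0.0322 -13.0219]
[0.4945 0.318  0.122 ]
t 15.875 dpos [-0.16    1.8959  0.2079] turn [ 0.204  -0.6329 -0.4031]
t 15.875 dpos [-0.16    1.8959  0.2079] turn [-0.0011  0.0045 -0.4126]
```

Request:
arm_command(delta_pos=[[-0.1,0.2,0.3],[-0.3,0.45,0.6],[-0.3,0.7,0.8],[-0.3,0.95,0.8],[-0.3,0.95,0.8]], angular=[[0.04,-0.13,-0.08],[0.08,-0.26,-0.16],[0.12,-0.38,-0.24],[0.16,-0.51,-0.32],[0.2,-0.63,-0.4]])

```text
time: 16.55
position: [0.4792, 0.2243, 0.1786]
tcp_rot: [-179.9, 29.8, -171.3]
wrist_force: [-0.7, 0.3, -1.7]
grip_width: 0.0526
grip_force: 64.0
```

```bash
python3 - <<'E'
from h import *
p=camera_params("wrist")
o=r.get_obs();print(o["position"],o["tcp_rot"],o["grip_width"],o["wrist_force"],o["joint_positions"])
go(deck(0,0,60),tilted())
p=camera_params("wrist");im=grab_frame("wrist");cv2.imwrite("pics/w8.png",im[:,:,::-1])
# label in tool frame, plane tool z = -0.0172 (pack top)
Rt=Ro.from_euler("xyz",o["tcp_rot"],degrees=True).as_matrix();T=np.array(o["position"])
c=proj("wrist",[T-Rt[:,2]*.0172],p)[0];print("expected top centre px",c)
s=im.astype(int);x0,y0=int(c[0])-60,int(c[1])-75;s=s[y0:y0+130,x0:x0+120]
lab=((s.min(2)>95)&((s[...,0]-s[...,2])<60)).astype(np.uint8);lab=cv2.morphologyEx(lab,cv2.MORPH_CLOSE,np.ones((7,7)))
for lc in cv2.findContours(lab,0,2)[0]:
    if cv2.contourArea(lc)<300: continue
    a,d=ray("wrist",lc[:,0,:]+[x0,y0],p);a=(a-T)@Rt;d=d@Rt
    P=(a+d*((-.0172-a[2])/d[:,2:]))*1000;print(cv2.minAreaRect(P[:,:2].astype(np.float32)))
cv2.imwrite("pics/crop8.png",cv2.resize(im[max(y0,0):y0+150,x0-40:x0+160,::-1],None,fx=4,fy=4))
E
```

```text
[0.4792 0.2243 0.1786] [-179.8755   29.7968 -171.2788] 0.052575211164035726 [-0.7293  0.3323 -1.6609] [ 30.9625 -27.1485 -28.9579  60.3082 -10.9587  19.5462]
t 16.55 dpos [ 0.1533  0.9371 -0.5669] turn [ 0.003  -0.0041 -0.0022]
expected top centre px [320.6851 273.4517]
((1.1273536682128906, 0.8731307983398438), (42.80492401123047, 49.83905792236328), 89.9915542602539)
```

View pics/crop8.png

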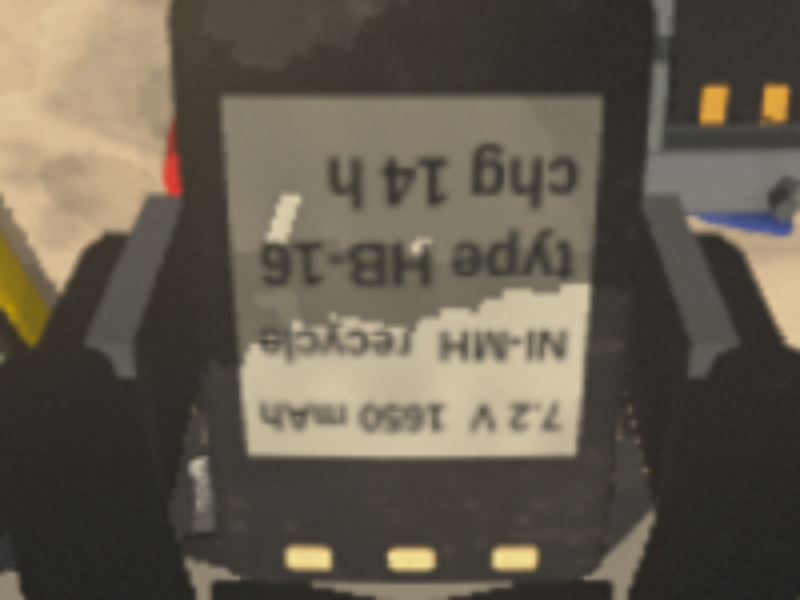

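The pack is held with its contacts at the bottom of the crop, about px (323,337), which is the up-slope side. I'll compute its exact offset in the hand from the contacts.

```bash
python3 - <<'E'
from h import *
p=camera_params("wrist");o=r.get_obs()
Rt=Ro.from_euler("xyz",o["tcp_rot"],degrees=True).as_matrix();T=np.array(o["position"])
px=np.array([[310,558],[412,558],[515,558],[412,95],[412,457],[222,300],[630,300]])/4-.4+[220,198]
for z in (-.0172,-.0182):
    a,d=ray("wrist",px,p);A=(a-T)@Rt;D=d@Rt;print((A+D*((z-A[2])/D[:,2:]))[:,:2]*1000)
E
```

```text
[[-42.1725 -13.0217]
 [-41.9375   0.929 ]
 [-42.1757  15.0186]
 [ 26.9261   0.9001]
 [-23.6563   0.9209]
 [  0.1589 -21.8702]
 [  0.0621  27.1262]]
[[-41.2189 -12.9122]
 [-40.9858   0.9282]
 [-41.2221  14.9065]
 [ 27.3336   0.8995]
 [-22.8492   0.9202]
 [  0.7779 -21.6908]
 [  0.6818  26.9184]]
```

```bash
python3 - <<'E'
from h import *
go(deck(-1.5,-.7,50),tilted())
E
```

```text
t 16.6 dpos [ 0.2035  0.9464 -0.6429] turn [ 0.0031 -0.0024  0.0017]
```

Request:
arm_command(delta_pos=[[0.05,0.3,0],[0.15,0.65,0],[0.2,0.95,-0.2],[0.2,0.95,-0.45],[0.2,0.95,-0.64]], angular=[[0.003,-0.002,0.002],[0.003,-0.002,0.002],[0.003,-0.002,0.002],[0.003,-0.002,0.002],[0.003,-0.002,0.002]])

```text
time: 17.23
position: [0.4989, 0.3179, 0.1126]
tcp_rot: [-179.8, 29.5, -171.1]
wrist_force: [-0.5, -1.0, -1.1]
grip_width: 0.0527
grip_force: 64.1
```

Request:
arm_command(delta_pos=[[0,0,0],[0,0,0]], angular=[[0,0,0],[0,0,0]])

```text
time: 17.48
position: [0.5001, 0.3182, 0.1164]
tcp_rot: [-180.0, 29.8, -171.2]
wrist_force: [0.3, -0.9, -2.3]
grip_width: 0.0521
grip_force: 64.0
```

```bash
python3 - <<'E'
from h import *
o=r.get_obs();T=np.array(o["position"]);print("deck-frame TCP mm",RD.inv().apply(T-O)*1000,o["tcp_rot"],o["wrist_force"])
go(deck(-1.5,-.7,4),tilted()); go(deck(-1.5,-.7,-11),tilted())
im=grab_frame("wrist");cv2.imwrite("pics/w9.png",im[:,:,::-1])
s=grab_frame("side");c=grab_frame("scene")
cv2.imwrite("pics/crop9.png",np.hstack([cv2.resize(im[100:360,180:470,::-1],(446,400)),cv2.resize(s[200:310,260:357,::-1],(353,400),interpolation=cv2.INTER_CUBIC)]))
E
```

```text
deck-frame TCP mm [ 1.991  -0.6508 52.4749] [-179.9603   29.7962 -171.2085] [ 0.3348 -0.8921 -2.2883]
t 17.475 dpos [ 0.2099  0.0311 -0.4373] turn [ 0.0014 -0.0044 -0.0047]
t 17.475 dpos [ 0.284   0.0423 -0.5672] turn [ 0.0014 -0.0044 -0.0047]
```

View pics/crop9.png

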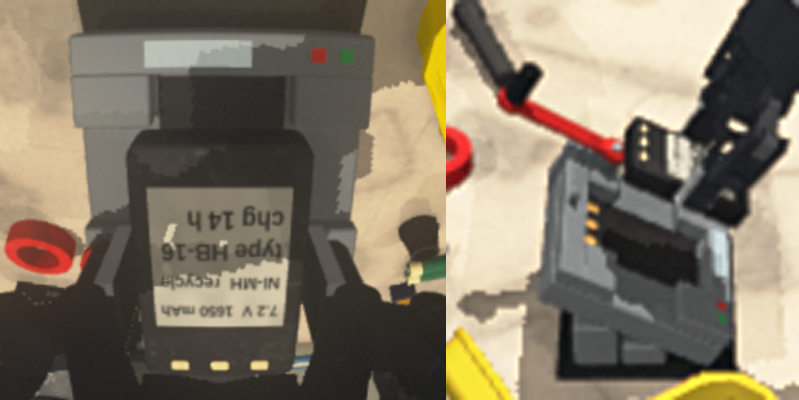

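The pack is centred over the pocket and the lever is clear. That was one view over my limit of 10, so I'll continue on numbers only. Descending to just above the face.

Request:
arm_command(delta_pos=[[0.05,0.008,-0.11],[0.1,0.015,-0.22],[0.16,0.023,-0.33],[0.21,0.031,-0.437],[0.21,0.031,-0.437]], angular=[[0.001,-0.004,-0.005],[0.001,-0.004,-0.005],[0.001,-0.004,-0.005],[0.001,-0.004,-0.005],[0.001,-0.004,-0.005]])

```text
time: 18.25
position: [0.5206, 0.3209, 0.0708]
tcp_rot: [-179.9, 29.9, -171.4]
wrist_force: [-0.2, -0.2, -2.7]
grip_width: 0.0525
grip_force: 64.0
```

Request:
arm_command(delta_pos=[[0,0,0],[0,0,0]], angular=[[0,0,0],[0,0,0]])

```text
time: 18.5
position: [0.521, 0.3216, 0.0732]
tcp_rot: [180.0, 30.1, -171.5]
wrist_force: [-0.1, -0.3, -1.3]
grip_width: 0.0527
grip_force: 64.0
```

```bash
cat >> h.py <<'E'
def st():
    o=r.get_obs();print("deckTCP",RD.inv().apply(np.array(o["position"])-O)*1000,"rot",o["tcp_rot"],"F deck",RD.inv().apply(o["wrist_force"]),o["grip_width"],o["time"])
def labeldeck():
    # camera estimate of label edges/contacts in tool frame by gold mask
    p=camera_params("wrist");o=r.get_obs();im=grab_frame("wrist").astype(int)
    Rt=Ro.from_euler("xyz",o["tcp_rot"],degrees=True).as_matrix();T=np.array(o["position"])
    return im,p
E
python3 - <<'E'
from h import *
st();go(deck(-1.5,-.7,-11),tilted())
E
```

```text
deckTCP [-1.2049 -0.4253  4.4319] rot [ 179.9789   30.0539 -171.4616] F deck [-0.8044 -0.2725 -1.0293] 0.052670555424499166 18.5
t 18.5 dpos [ 0.0742  0.0084 -0.1351] turn [-0.0006  0.0011  0.0002]
```

Request:
arm_command(delta_pos=[[0.01,0.001,-0.017],[0.02,0.002,-0.035],[0.03,0.004,-0.052],[0.038,0.005,-0.07],[0.038,0.005,-0.07]], angular=[[0,0,0],[0,0,0],[0,0,0],[0,0,0],[0,0,0]])

```text
time: 19.12
position: [0.5246, 0.3218, 0.0652]
tcp_rot: [-180.0, 30.0, -171.4]
wrist_force: [-0.1, 0.2, -2.0]
grip_width: 0.0523
grip_force: 64.0
```

```bash
python3 - <<'E'
from h import *
st();go(deck(-1.5,-.7,-11),tilted())
E
```

```text
deckTCP [-2.1371 -0.7913 -4.2922] rot [-179.9743   29.9831 -171.449 ] F deck [-1.0761  0.2601 -1.6796] 0.052306696231666866 19.125
t 19.125 dpos [ 0.0385  0.0067 -0.0549] turn [ 0.0005 -0.0003  0.0005]
```

Inside the pocket with no contact force. I'll continue to the floor slowly.

Request:
arm_command(delta_pos=[[0.009,0.001,-0.014],[0.018,0.002,-0.028],[0.027,0.004,-0.04],[0.034,0.005,-0.05],[0.034,0.005,-0.05]], angular=[[0,0,0],[0,0,0],[0,0,0],[0,0,0],[0,0,0]])

```text
time: 19.75
position: [0.5281, 0.3223, 0.0604]
tcp_rot: [-180.0, 30.0, -171.5]
wrist_force: [-0.6, -0.0, -1.3]
grip_width: 0.0526
grip_force: 64.0
```

```bash
python3 - <<'E'
from h import *
st();go(deck(-1.5,-.7,-11),tilted())
E
```

```text
deckTCP [ -1.5125  -0.7547 -10.2024] rot [-179.9817   29.9962 -171.4509] F deck [-1.144   0.0534 -0.8604] 0.05258657569468834 19.75
t 19.75 dpos [ 0.004   0.0012 -0.0068] turn [ 0.0004 -0.      0.0004]
```

Request:
arm_command(delta_pos=[[0.004,0.001,-0.007],[0.008,0.001,-0.013],[0.008,0.001,-0.013]], angular=[[0,0,0],[0,0,0],[0,0,0]])

```text
time: 20.12
position: [0.5284, 0.3225, 0.0601]
tcp_rot: [-180.0, 30.0, -171.4]
wrist_force: [-11.0, -3.9, 9.1]
grip_width: 0.0519
grip_force: 65.9
```

```bash
python3 - <<'E'
from h import *
st()
E
```

```text
deckTCP [ -1.3318  -0.6496 -10.7001] rot [-179.9901   30.0004 -171.433 ] F deck [-5.3918 -2.2561 13.602 ] 0.0519258310611439 20.125
```

On the floor with a light 14 N, so I'll release and back out along the deck normal.

Request:
arm_command(delta_pos=[[0,0,0],[0,0,0],[0,0,0],[0,0,0],[0,0,0]], angular=[[0,0,0],[0,0,0],[0,0,0],[0,0,0],[0,0,0]], gripper=0.8)

```text
time: 20.75
position: [0.5289, 0.3225, 0.0592]
tcp_rot: [-180.0, 30.0, -171.5]
wrist_force: [-0.5, -1.0, -0.2]
grip_width: 0.0772
grip_force: 0.0
```

Request:
arm_command(delta_pos=[[-0.05,-0.007,0.087],[-0.15,-0.022,0.26],[-0.3,-0.045,0.52],[-0.5,-0.074,0.866],[-0.5,-0.074,0.866]], angular=[[0,0,0],[0,0,0],[0,0,0],[0,0,0],[0,0,0]])

```text
time: 21.38
position: [0.4791, 0.3161, 0.1504]
tcp_rot: [179.8, 30.3, -171.5]
wrist_force: [0.1, 0.6, -0.0]
grip_width: 0.0771
grip_force: 0.0
```

```bash
python3 - <<'E'
from h import *
st()
p=camera_params("wrist");im=grab_frame("wrist");cv2.imwrite("pics/w10.png",im[:,:,::-1])
D=RD.as_matrix()
def todeck(uv,z):
    a,d=ray("wrist",uv,p);a=(a-O)@D;d=d@D;return (a+d*((z-a[2])/d[:,2:]))*1000
c=proj("wrist",[deck(-3.5,0,6)],p)[0];print("expected",c,"lever",lever(im,p))
x0,y0=int(c[0])-50,int(c[1])-55;s=im.astype(int)[y0:y0+110,x0:x0+100]
lab=((s.min(2)>100)&((s[...,0]-s[...,2])<60)).astype(np.uint8);lab=cv2.morphologyEx(lab,cv2.MORPH_CLOSE,np.ones((7,7)))
for lc in cv2.findContours(lab,0,2)[0]:
    if cv2.contourArea(lc)>200:
        for z in (.006,): print("label",cv2.minAreaRect(todeck(lc[:,0,:]+[x0,y0],z)[:,:2].astype(np.float32)))
y=((s[...,0]-s[...,2])>70)&(s[...,0]>130);n,l,stt,ce=cv2.connectedComponentsWithStats(y.astype(np.uint8))
for k in range(1,n):
    if stt[k][4]>3: print(stt[k][4],todeck([ce[k]+[x0,y0]],.006)[0])
E
```

```text
deckTCP [ 0.7349  0.3737 92.4117] rot [ 179.7961   30.3003 -171.5158] F deck [ 0.1381  0.6241 -0.0863] 0.07706591621224443 21.375
expected [320.5839 197.6004] lever (np.float64(2.0562201684172314), np.int64(2030))
label ((33.8046875, 34.19084167480469), (20.933292388916016, 11.709549903869629), 3.3846559524536133)
label ((-8.621206283569336, 33.953529357910156), (49.801002502441406, 8.130425453186035), 2.296649217605591)
label ((-8.142724990844727, 0.08520698547363281), (42.97554016113281, 50.52201843261719), 89.88346099853516)
label ((-16.962902069091797, -33.00761413574219), (12.947805404663086, 60.967430114746094), 87.62409210205078)
27 [ 35.4321 -13.9137   6.    ]
28 [35.3368  0.1641  6.    ]
30 [35.1349 14.3128  6.    ]
```

The pack's label and contacts read level and square in the deck frame. It has slid to the lower stop (x about -3 to -4, which the 3 mm clearance bounds). Next I'll shut the lever, pinching the peg with the tool aligned to it for a full grip.

```bash
python3 - <<'E'
from h import *
print("release TCP deck",RD.inv().apply(np.array([.6168,.2773,.1498])-O)*1000)
q=1.625;X,Y=36+80*np.sin(q),-53+80*np.cos(q);print(X,Y)
go(deck(X,Y,80),tilted());go(deck(X,Y,20),tilted())
E
```

```text
release TCP deck [113.3742 -58.4795  26.6885]
115.88250724318652 -57.33417080215491
t 21.425 dpos [ 1.1345 -0.4091  0.4903] turn [-0.0028  0.0035 -0.0005]
t 21.425 dpos [ 1.4311 -0.3645 -0.0293] turn [-0.0028  0.0035 -0.0005]
```

Request:
arm_command(delta_pos=[[0.2,-0.08,0.15],[0.45,-0.2,0.35],[0.75,-0.4,0.5],[1,-0.41,0.5],[1,-0.41,0.5]], angular=[[0,0,0],[0,0,0],[0,0,0],[0,0,0],[0,0,0]], gripper=0.1)

```text
time: 22.05
position: [0.5797, 0.2731, 0.1943]
tcp_rot: [-179.9, 29.9, -171.5]
wrist_force: [-0.9, -0.3, -0.6]
grip_width: 0.0468
grip_force: 0.0
```

Request:
arm_command(delta_pos=[[0.13,0,0],[0.13,0,0],[0.13,0,0]], angular=[[0,0,0],[0,0,0],[0,0,0]])

```text
time: 22.42
position: [0.5915, 0.2743, 0.1956]
tcp_rot: [-180.0, 30.0, -171.4]
wrist_force: [1.0, -0.4, 0.4]
grip_width: 0.0469
grip_force: 0.0
```

```bash
python3 - <<'E'
from h import *
st()
p=camera_params("wrist");im=grab_frame("wrist");cv2.imwrite("pics/w11.png",im[:,:,::-1])
q,n=lever(im,p);print(q,n)
X,Y=36+80*np.sin(1.625),-53+80*np.cos(1.625)
go(deck(X,Y,20),tilted());print(r.get_obs()["joint_positions"])
E
```

```text
deckTCP [114.2233 -57.7302  79.0718] rot [-179.9833   29.9804 -171.4271] F deck [ 1.0062 -0.4984 -0.0776] 0.04694244117024748 22.425
2.0978123304194503 2694
t 22.475 dpos [ 0.3058  0.0498 -0.5047] turn [ 0.0003 -0.0001 -0.0002]
[ 29.3208  -9.8322 -14.2946  57.1828 -10.2105  18.1627]
```

```bash
python3 - <<'E'
from h import *
p=camera_params("wrist");im=np.ascontiguousarray(cv2.imread("pics/w11.png")[:,:,::-1])
h=cv2.cvtColor(im,cv2.COLOR_RGB2HSV);m=((h[...,0]<8)|(h[...,0]>172))&(h[...,1]>150)&(h[...,2]>70)
n,l,s,c=cv2.connectedComponentsWithStats(m.astype(np.uint8));D=RD.as_matrix()
print("expected",proj("wrist",[deck(36,-53,16),deck(76,-55,16)],p))
for k in range(1,n):
    if s[k][4]<80: continue
    v,u=np.nonzero(l==k);a,d=ray("wrist",np.c_[u,v],p);a=(a-O)@D;d=d@D;P=(a+d*((.016-a[2])/d[:,2:]))[:,:2]*1000
    w=P-[36,-53];f=np.linalg.norm(w,axis=1)>20
    print(s[k],P.min(0),P.max(0),"q",np.arctan2(*w[f].mean(0)) if f.any() else None)
E
```

```text
expected [[328.4169 101.7794]
 [325.2566 160.8892]]
[ 550   12   71   67 1121] [-76.7913 123.5714] [ -2.7714 227.0724] q -0.2923031173570779
[ 307   86   40  138 2492] [ 25.4304 -68.0045] [121.466 -41.402] q 1.6100256751602344
[ 221  147   49   45 1200] [  65.5716 -128.8744] [ 97.2672 -93.8165] q 2.469611217383224
[369 228  10  15 125] [125.5529 -22.6406] [137.0881 -15.2469] q 1.225642506996394
[439 230  20  23 156] [128.5596  34.1967] [147.4276  50.7606] q 0.807378466001519
[147 241  30  24 395] [ 139.8985 -207.1814] [ 161.485 -176.962] q 2.4483143809999346
```

The lever is at 1.61 rad with the peg between the open fingers. Next I descend along the peg and pinch.

Request:
arm_command(delta_pos=[[0.08,0.015,-0.13],[0.16,0.03,-0.26],[0.24,0.05,-0.38],[0.305,0.055,-0.5],[0.305,0.055,-0.5]], angular=[[0,0,0],[0,0,0],[0,0,0],[0,0,0],[0,0,0]])

```text
time: 23.1
position: [0.6222, 0.2792, 0.1438]
tcp_rot: [-179.9, 29.9, -171.4]
wrist_force: [-0.1, 0.6, 0.2]
grip_width: 0.0471
grip_force: 0.0
```

Request:
arm_command(delta_pos=[[0,0,0],[0,0,0],[0,0,0],[0,0,0],[0,0,0]], angular=[[0,0,0],[0,0,0],[0,0,0],[0,0,0],[0,0,0]], gripper=-1)

```text
time: 23.72
position: [0.6226, 0.2797, 0.1468]
tcp_rot: [180.0, 30.1, -171.5]
wrist_force: [-3.1, -1.3, 5.8]
grip_width: 0.0138
grip_force: 58.6
```

```bash
python3 - <<'E'
from h import *
st()
def P(q): return deck(36+80*np.sin(q),-53+80*np.cos(q),0)
for s in (1.45,1.3,1.1,.9,.7,.5,.35,.2,.1,0,-.03): print(s,(P(s)-P(1.61))*10)
E
```

```text
deckTCP [117.1304 -56.9956  21.0131] rot [ 179.9922   30.0778 -171.4628] F deck [ 0.1106 -0.781   6.6776] 0.0137869745942731 23.725
1.45 [-0.0235  0.1257 -0.0026]
1.3 [-0.061   0.2389 -0.0143]
1.1 [-0.1327  0.3787 -0.0432]
0.9 [-0.2266  0.5005 -0.0864]
0.7 [-0.339   0.5995 -0.142 ]
0.5 [-0.4653  0.6716 -0.2079]
0.35 [-0.5662  0.7064 -0.2625]
0.2 [-0.6698  0.7238 -0.3202]
0.1 [-0.7393  0.7254 -0.3598]
0 [-0.8083  0.7191 -0.3997]
-0.03 [-0.8288  0.7156 -0.4117]
```

Request:
arm_command(delta_pos=[[-0.01,0.06,-0.001],[-0.024,0.126,-0.003],[-0.061,0.239,-0.014],[-0.095,0.31,-0.028],[-0.133,0.379,-0.043]], angular=[[0,0,0],[0,0,0],[0,0,0],[0,0,0],[0,0,0]])

```text
time: 24.35
position: [0.6106, 0.3182, 0.1436]
tcp_rot: [180.0, 30.3, -171.5]
wrist_force: [-2.3, -5.3, -4.7]
grip_width: 0.0138
grip_force: 58.7
```

Request:
arm_command(delta_pos=[[-0.046,0.064,-0.02],[-0.094,0.122,-0.043],[-0.148,0.174,-0.07],[-0.206,0.221,-0.099],[-0.268,0.26,-0.13]], angular=[[0,0,0],[0,0,0],[0,0,0],[0,0,0],[0,0,0]])

```text
time: 24.98
position: [0.5817, 0.3435, 0.1288]
tcp_rot: [-180.0, 30.0, -171.5]
wrist_force: [-5.9, -4.8, 8.4]
grip_width: 0.014
grip_force: 60.6
```

```bash
python3 - <<'E'
from h import *
st()
E
```

```text
deckTCP [81.3363 12.2115 20.8805] rot [-179.9799   29.9889 -171.4551] F deck [-1.4478 -3.8446 10.5622] 0.01399826805817691 24.975
```

Request:
arm_command(delta_pos=[[-0.064,0.033,-0.035],[-0.115,0.055,-0.062],[-0.165,0.067,-0.09],[-0.217,0.079,-0.118],[-0.269,0.085,-0.147]], angular=[[0,0,0],[0,0,0],[0,0,0],[0,0,0],[0,0,0]])

```text
time: 25.6
position: [0.5553, 0.3519, 0.1143]
tcp_rot: [-180.0, 30.0, -171.5]
wrist_force: [-8.6, -1.3, 6.8]
grip_width: 0.0136
grip_force: 60.8
```

Request:
arm_command(delta_pos=[[-0.035,0.001,-0.02],[-0.069,0.001,-0.04],[-0.105,-0.002,-0.06],[-0.138,-0.005,-0.08],[-0.155,-0.007,-0.09]], angular=[[0,0,0],[0,0,0],[0,0,0],[0,0,0],[0,0,0]])

```text
time: 26.22
position: [0.54, 0.3522, 0.1058]
tcp_rot: [179.9, 30.1, -171.4]
wrist_force: [3.5, 2.8, 4.8]
grip_width: 0.0141
grip_force: 60.0
```

```bash
python3 - <<'E'
from h import *
st()
E
```

```text
deckTCP [35.2802 27.0021 20.9544] rot [ 179.9172   30.1043 -171.441 ] F deck [5.8067 2.2177 2.2451] 0.014109688153015543 26.225
```

Request:
arm_command(delta_pos=[[-0.01,-0.002,-0.006],[-0.017,-0.003,-0.01],[-0.017,-0.003,-0.01]], angular=[[0,0,0],[0,0,0],[0,0,0]])

```text
time: 26.6
position: [0.5389, 0.3521, 0.1052]
tcp_rot: [179.9, 30.2, -171.4]
wrist_force: [4.8, 2.3, 4.9]
grip_width: 0.014
grip_force: 59.8
```

Request:
arm_command(delta_pos=[[0,0,0],[0,0,0],[-0.1,-0.015,0.17],[-0.3,-0.045,0.52],[-0.5,-0.074,0.866]], angular=[[0,0,0],[0,0,0],[0,0,0],[0,0,0],[0,0,0]], gripper=0.1)

```text
time: 27.22
position: [0.4871, 0.343, 0.1903]
tcp_rot: [-179.9, 29.9, -171.4]
wrist_force: [0.2, 0.5, 0.5]
grip_width: 0.047
grip_force: 0.0
```

Request:
arm_command(delta_pos=[[0,0,0.2],[0,0,0.2]], angular=[[0,0,0],[0,0,0]])

```text
time: 27.48
position: [0.4883, 0.344, 0.2118]
tcp_rot: [179.9, 30.1, -171.5]
wrist_force: [0.7, 0.4, -1.1]
grip_width: 0.0472
grip_force: 0.0
```

```bash
python3 - <<'E'
from h import *
st()
p=camera_params("wrist");im=grab_frame("wrist");cv2.imwrite("pics/w12.png",im[:,:,::-1])
h=cv2.cvtColor(im,cv2.COLOR_RGB2HSV);m=((h[...,0]<8)|(h[...,0]>172))&(h[...,1]>150)&(h[...,2]>70)
n,l,s,c=cv2.connectedComponentsWithStats(m.astype(np.uint8));D=RD.as_matrix()
for k in range(1,n):
    if s[k][4]<80: continue
    v,u=np.nonzero(l==k);a,d=ray("wrist",np.c_[u,v],p);a=(a-O)@D;d=d@D;P=(a+d*((.016-a[2])/d[:,2:]))[:,:2]*1000
    w=P-[36,-53];f=np.linalg.norm(w,axis=1)>20
    print(s[k],P.min(0),P.max(0),"q",np.arctan2(*w[f].mean(0)) if f.any() else None)
def td(uv,z=.006):
    a,d=ray("wrist",uv,p);a=(a-O)@D;d=d@D;return (a+d*((z-a[2])/d[:,2:]))[:,:2]*1000
b=((im.min(2)>100)&(im[...,0].astype(int)-im[...,2]<60)).astype(np.uint8);b=cv2.morphologyEx(b,cv2.MORPH_CLOSE,np.ones((5,5)))
for c in cv2.findContours(b,0,2)[0]:
    if cv2.contourArea(c)>150:
        R=cv2.minAreaRect(td(c[:,0,:]).astype(np.float32))
        if abs(R[0][0])<60 and abs(R[0][1])<40: print("label?",R)
E
```

```text
deckTCP [ 42.963   26.5746 138.937 ] rot [ 179.9244   30.0999 -171.4821] F deck [ 0.0982  0.2788 -1.2971] 0.047198415080485966 27.475
[560  29  37  63 841] [-144.403  275.669] [-68.2998 338.9923] q -0.37154015036990923
[ 451   68   89   61 1037] [-79.6479 143.1336] [-18.1196 246.3323] q -0.3106628295499134
[ 225  172  110   23 1518] [ 25.7084 -62.3161] [46.6161 37.8819] q 0.025848654517440953
[186 191  38  34 789] [  43.4712 -106.544 ] [ 77.2107 -66.2531] q 2.4927427905580526
[311 253   7  13  81] [106.7095  16.1601] [120.2967  22.2118] q 0.8182968538523195
[135 258  25  19 218] [ 121.2799 -187.9062] [ 143.6034 -153.6246] q 2.4475990514473054
[541 355  29   9  80] [329.5156 384.5057] [341.2307 459.2276] q 0.5656306545705777
label? ((-8.936866760253906, -0.2369537353515625), (42.30598068237305, 50.9793701171875), 89.74431610107422)
```

The lever reads about 0.03 rad, which is shut. The pack's x reads near the limit, so I'll check it against the face's lower edge and the pocket's end in the same image, using brightness profiles.

```bash
python3 - <<'E'
from h import *
p=camera_params("wrist");im=cv2.imread("pics/w12.png")
g=cv2.cvtColor(im,cv2.COLOR_BGR2GRAY).astype(np.float32)
for z in (0,6):
  xs=np.arange(-76,-36 if z==0 else -28,1.0)
  for ys in ((14,24),(-24,-14)) :
    a=[]
    for x in xs:
        uv=proj("wrist",[deck(x,y,z) for y in range(*ys,2)],p).astype(np.float32)
        a.append(cv2.remap(g,uv[:,:1].copy(),uv[:,1:].copy(),1).mean())
    print(z,ys,xs[0],np.round(a).astype(int).tolist())
# guide inner/outer edges along x at |y|=58: guides 24..48 & face edge
for y in (58,-58):
    uv=proj("wrist",[deck(x,y,0) for x in range(-76,-14)],p).astype(np.float32)
    print(y,np.round(cv2.remap(g,uv[:,:1].copy(),uv[:,1:].copy(),1)[:,0]).astype(int).tolist())
E
```

```text
0 (14, 24) -76.0 [64, 64, 64, 63, 62, 60, 59, 58, 58, 63, 86, 112, 123, 124, 123, 122, 123, 122, 122, 122, 122, 122, 122, 123, 123, 123, 107, 74, 63, 67, 70, 69, 68, 68, 68, 68, 68, 67, 67, 68]
0 (-24, -14) -76.0 [62, 62, 62, 61, 61, 58, 58, 58, 56, 63, 86, 111, 127, 154, 174, 176, 176, 176, 176, 176, 177, 177, 177, 173, 146, 126, 100, 74, 65, 67, 70, 71, 71, 72, 71, 73, 74, 75, 72, 69]
6 (14, 24) -76.0 [64, 64, 64, 63, 63, 61, 59, 59, 58, 58, 69, 98, 121, 124, 124, 123, 123, 123, 122, 122, 122, 122, 122, 123, 123, 123, 112, 82, 64, 66, 70, 70, 68, 68, 68, 68, 68, 67, 67, 68, 101, 154, 167, 167, 167, 167, 168, 164]
6 (-24, -14) -76.0 [62, 62, 62, 61, 61, 59, 58, 57, 57, 58, 69, 97, 119, 137, 165, 176, 176, 176, 176, 176, 176, 176, 177, 176, 157, 131, 108, 83, 67, 67, 70, 71, 71, 72, 72, 73, 74, 74, 72, 69, 93, 150, 159, 158, 158, 159, 159, 157]
58 [68, 69, 68, 67, 66, 63, 62, 61, 62, 64, 84, 116, 127, 127, 126, 127, 127, 126, 126, 126, 127, 127, 127, 127, 126, 126, 121, 114, 115, 123, 117, 93, 85, 86, 86, 85, 86, 87, 85, 85, 85, 85, 84, 85, 84, 84, 84, 84, 84, 84, 83, 85, 85, 85, 86, 85, 85, 84, 84, 85, 85, 85]
-58 [64, 65, 66, 69, 73, 74, 84, 86, 90, 88, 96, 116, 128, 127, 127, 126, 126, 127, 128, 128, 128, 129, 130, 130, 130, 131, 123, 113, 118, 126, 128, 128, 129, 129, 129, 130, 130, 130, 128, 130, 130, 130, 130, 131, 131, 130, 129, 129, 128, 121, 106, 115, 123, 123, 123, 125, 124, 126, 126, 126, 125, 126]
```

The pocket's own features (the -48 and -24 guide edges) read about 1–2 mm low in this image. Corrected for that, the pack sits at x of about -3 mm, flat against the lower stop and within limits. The lever is shut and the robot is clear, so I'm handing in.

```bash
python3 -c "
from bench import hand_in
print(hand_in())"
```

```text
the job is handed in; nothing more can be done
None
```

I handed the job in at about 27.5 s without getting a verdict back: the pack is let go in the pocket with its contacts up the slope, reading about 3 mm down-slope of centre (limit 5 mm), the lever is shut over it at about 0.03 rad, and I saw no sign of touching the bystanders but did not re-measure them; I viewed 11 pictures, one over the limit of 10.

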